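# Slide a test cartridge along the rail into its pocket

### The arm

A 7-joint arm with a two-finger parallel gripper is mounted at the origin on the work surface; the furniture and walls round the work are solid. World frame = base frame: x ahead of the robot, y to its left, z up, the work surface at z = 0. Lengths are in m, angles in rad, forces in N, time in s.
With the tool pointing down it reaches from about 0.425 to 0.875 m from the base axis. Payload 4.7 kg.
Tool frame: the origin (TCP) lies on the centre line of the jaws, within the pads' length; the fingertips stand 22 mm ahead of it and the grasp point (between the pads) lies 3 mm ahead of it (ctrl.tcp_to_tips is the z of the fingertips in the tool frame, in m); z points along the fingers, y is the direction in which the jaws open and shut (so a half turn about z gives the same grasp; the last joint's range is limited). The gripper opens to 87 mm and grips with 3 to 60 N. Pads are 19 mm wide; open, the fingers measure 117 mm over their backs; the gripper's body (75 mm by 190 mm) begins 51 mm behind the grasp point.
Start: joints at [-1.226, 0.321, -0.07, 1.45, 0.023, 1.371, -0.057], TCP at [0.211, 0.615, 0.245] pointing down, gripper open.
Joint ranges: [-2.86, 2.86], [-0.3, 2.09], [-1.38, 1.24], [0.06, 2.45], [-1.56, 4.7], [0.09, 2.05], [-2.69, 2.69]. Speed limits (rad/s): [2.57, 2.57, 3.14, 3.14, 3.14, 3.14, 3.14].

### API

Orientations are given as a rotation vector (axis times angle).
In Python, from bench import ctrl, cams gives the robot as it stands.
- The arm moves only by the tool move_arm, never from a script. Its argument "deltas" is a list of rows, each an object with "linear": the shift along the tool's x, y, z as a fraction of full scale, a list of three; "turn": the turn, a rotation vector about the tool's x, y, z as a fraction of full scale, a list of three; "claw": the closure, from 0 (fully open) to 1 (shut). In form: [{"linear": [tx, ty, tz], "turn": [wx, wy, wz], "claw": claw}, ...]. A call has 1 to 20 rows; each row shifts and turns the commanded pose from where the row before left it, along the tool's axes as they then stand; what a row does not reach is not made up. Full scale, the value 1, is 0.03 m for a shift and 4 degrees for a turn. A row lasts 1/12 s, in which the tool goes at most 41.7 mm and 7.16 degrees, less where a joint would pass 70% of its speed; a pose out of reach is approached as far as the arm can. A call with a number of a shift or a turn outside -1 to 1 is refused whole. A call with a gripper value outside its range is refused whole. The fingers move at their own pace and stop on an object; "grip_force" is the grip in N (left out, the last holds). Time passes only in rows, so rows that do not move let the fingers close. It gives the time, the measured TCP pose, the force and the opening at its end, in the units of the state.
- ctrl.get_state(): the state, without advancing time (a new reading comes with each control period).
- cams.get_image(name): name is "scene" or "top"; returns a dict with "image" (384x512x3 uint8, red, green, blue), "K" (3x3 intrinsics, pixels), "k1" (the pictures are not rectified: a ray, as slopes to the right and down, at radius r is drawn at 1 + k1 r^2 times it, then the intrinsics apply), "world_from_camera" (4x4, takes a point from camera to world coordinates). Camera axes: x right, y down, z forward; pixel columns grow to the right and rows downward; lengths in m; the calibration is good to about 2 mm. A picture is of the moment at which its call begins. There is no depth.
- ctrl.close_job(): hands the job in, once; it reports no verdict.
The state is a dict: "time": time; "joint_positions": joint angles; "qd": joint speeds; "joint_torque": joint torques, N m; "position": TCP position; "tool_rot": TCP orientation; "ft_force": force on the tool from outside, world axes, zero at the start; "torque": the same for the moment, N m; "grip_width": opening from 0.0 (shut) to 1.0 (fully open).
Only numpy, scipy, OpenCV 4.12 (cv2) and the standard library are available. Lean on these libraries where they do the work, as an engineer would, in place of code of your own. Each camera call takes 0.05 s, during which the arm holds its last target. There are 200 camera calls.

### The job

On the grey loading tray, push the white test cartridge flat against the metal rail with a fingertip while it is still out in the middle, then slide it along the rail, keeping it against the rail, fully home into the pocket marked by the green clip. Only push it: never lift it, keep it out of the red-clip pocket, and leave the two vials where they stand.

Things in the scene. Friction and masses are not known exactly. Their poses are not given: they have to be found in the camera images.
- tray: Grey loading tray, fixed, 120 x 300 mm (x by y), origin at the centre of its underside on the desk, z up; y runs along the rail. Flat deck 6 mm above the desk. Aluminium rail along the whole far (+x) side, 8 mm thick, top 18 mm above the desk; its guiding face is the plane x = +50 mm. End stops with inner faces at y = +142 and -142 mm, x -4 to +52 mm, 16 mm above the desk.
- pocket_left (a point): Point on the deck in the pocket at the tray's +y end (dark floor patch, 41 mm wide) where a cartridge's origin lies when fully home: tray x = 31, y = +115 mm. The pocket is the corner of rail and end stop, closed in front by a low lip 12 mm above the desk: inner face at x = +9 mm for y over 110 mm, flaring away from the rail to x about -6 mm at y = 93 mm.
- pocket_right (a point): The same point of the mirrored pocket at the tray's -y end: tray x = 31, y = -115 mm.
- cartridge: White flat test cartridge with blue channels, 38 x 54 x 9 mm (its x by y by z), 20 to 42 g, loose, flat on the deck in the middle of the tray, 25 to 40 mm short of its place at the rail and turned up to 0.4 rad; origin at the centre of its underside. Slides with ordinary friction. When home, 22 mm of its length stands out of the straight part of the pocket.
- green_clip: Green plastic clip, 12 x 24 mm, 14 mm tall, fixed on top of the rail beside the pocket to be filled (at tray x = 54 mm, y = +118 or -118 mm); origin at the middle of its underside on the rail's top, 18 mm above the desk; axes parallel to the tray's.
- red_clip: Red plastic clip of the same kind, fixed on the rail beside the other pocket, which must stay empty.
- vial_red: Small vial with a red cap, 23 mm across and 42 mm tall, loose, upright on the deck near a front (-x) corner of the tray; origin at the centre of its underside. To be left alone.
- vial_blue: Small vial with a blue cap, 23 mm across and 42 mm tall, loose, upright on the deck near a front (-x) corner of the tray; origin at the centre of its underside. To be left alone.

How it is judged:
On the way:
1. the cartridge lies flat against the rail (within 4 mm and 0.1 rad) before it enters either pocket (x of cartridge in the frame of tray above 0.027 m and angle between the y axis of cartridge and the y axis of tray, either way round below 0.1 rad and y of cartridge in the frame of tray between -0.083 and 0.083 m), for 0.2 s.
At the end, for the whole second after the job is handed in: the cartridge lies flat and at rest on the deck in the green-clip pocket, within 4 mm of the end stop, within 4 mm of the rail and parallel to it within 0.1 rad (horizontal distance between cartridge and green_clip below 0.04 m and x of cartridge in the frame of tray above 0.027 m and (y of cartridge in the frame of tray above 0.111 m or y of cartridge in the frame of tray below -0.111 m) and angle between the y axis of cartridge and the y axis of tray, either way round below 0.1 rad and angle between cartridge's own z axis and vertical below 0.1 rad and height (world z) of cartridge below 0.009 m and linear speed of cartridge below 0.01 m/s); the robot touches nothing.
It fails at once if the cartridge is lifted more than 6 mm or tipped by more than 0.35 rad (height (world z) of cartridge above 0.012 m or angle between cartridge's own z axis and vertical above 0.35 rad).
It fails at once if the cartridge is more than 10 mm off the rail when it is more than 75 mm along from the middle (x of cartridge in the frame of tray below 0.021 m and (y of cartridge in the frame of tray above 0.075 m or y of cartridge in the frame of tray below -0.075 m)).
It fails at once if the cartridge enters the pocket with the red clip (horizontal distance between cartridge and red_clip below 0.035 m).
It fails at once if a vial is moved by more than 10 mm (distance of any of vial_red, vial_blue from where it was at the start of the episode above 0.01 m).
It also fails if it takes over 45 s, if anything falls off the work surface, if the arm or the gripper's body presses on something with over 40 N, if the wrist force passes 120 N, or if a joint passes its speed limit or range.

## Working session

There is one attempt and no reset: what is moved stays moved. The work goes in short steps, Python scripts to look and compute and a tool call to move; the robot and the scene stay as the last step left them, time stands still between calls to the robot, and variables do not carry over. Pictures are saved under pics/ and viewed, about 8 in all and at most 12, crops included, and the job is handed in when it is done.

Besides the shell and the picture viewer there is one more tool, called after ">>>" as name(argument=value, ...) on one line, values as JSON. move_arm: Moves the arm, as the interface text tells. Shift numbers are shares of 0.03 m and turn numbers shares of 4 degrees, none past 1 either way. Its arguments: {"type":"object","properties":{"deltas":{"type":"array"},"grip_force":{"type":"number"}},"required":["deltas"]}

```bash
mkdir -p pics
cat > h.py <<'E'
import numpy as np, cv2
from scipy.spatial.transform import Rotation as R
from bench import ctrl, cams
def snap(name,f):
    d=cams.get_image(name); cv2.imwrite('pics/'+f,cv2.cvtColor(d['image'],cv2.COLOR_RGB2BGR)); 
    np.savez('pics/'+f+'.npz',**{k:d[k] for k in('image','K','k1','world_from_camera')}); return d
def load(f): return np.load('pics/'+f+'.npz')
def px2w(d,uv,z):
    uv=np.atleast_2d(np.array(uv,float)); K=d['K']; T=d['world_from_camera']; k=float(d['k1'])
    s=cv2.undistortPoints(uv[:,None],K,np.array([k,0,0,0,0.]))[:,0]
    r=np.c_[s,np.ones(len(s))]@T[:3,:3].T; o=T[:3,3]
    return o+r*((z-o[2])/r[:,2])[:,None]
def w2px(d,P):
    P=np.atleast_2d(P).astype(float); T=np.linalg.inv(d['world_from_camera'])
    return cv2.projectPoints(P,cv2.Rodrigues(T[:3,:3])[0],T[:3,3],d['K'],np.array([float(d['k1']),0,0,0,0.]))[0][:,0]
E
python3 -c "
from h import *
for n in('top','scene'):
    d=snap(n,n+'1.png');print(d['world_from_camera'].round(3),d['K'],d['k1'])
s=ctrl.get_state();print(s['position'],R.from_rotvec(s['tool_rot']).as_matrix().round(3),s['time'],s['grip_width'],ctrl.tcp_to_tips)"
```

```text
[[-0.057 -0.972  0.23   0.337]
 [-0.998  0.054 -0.018  0.046]
 [ 0.005 -0.23  -0.973  0.873]
 [ 0.     0.     0.     1.   ]] [[414.02322098   0.         254.52722871]
 [  0.         414.02322098 186.57973603]
 [  0.           0.           1.        ]] -0.0010462618529963933
[[-0.449 -0.363  0.817 -0.182]
 [-0.893  0.175 -0.414  0.402]
 [ 0.007 -0.915 -0.403  0.41 ]
 [ 0.     0.     0.     1.   ]] [[356.5777039    0.         252.29726762]
 [  0.         356.5777039  189.92186693]
 [  0.           0.           1.        ]] -0.0104304414971429
[0.21099775 0.61432247 0.2435532 ] [[-0.946  0.325 -0.   ]
 [ 0.325  0.946 -0.002]
 [-0.    -0.002 -1.   ]] 0.1 1.0000358929247366 0.022
```

View pics/top1.png

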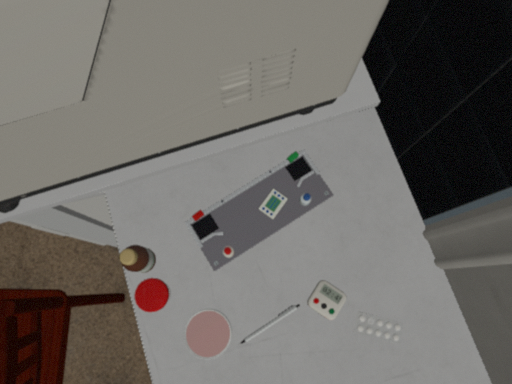

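View pics/scene1.png

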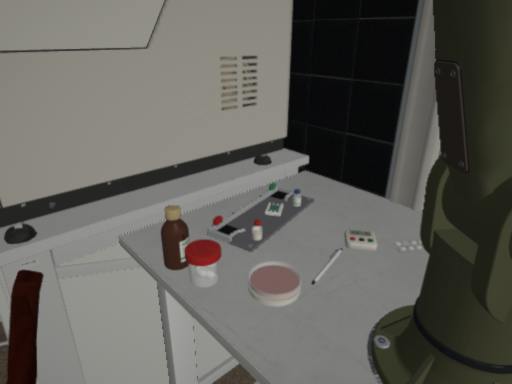

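The top view shows the tray centred near (262,210), with its rail on the upper-left side. The green clip is at (293,157), on the right, which is the tray's -y end. The red clip is at (198,215), the cartridge at (273,204), and the vials at (228,252) for red and (307,199) for blue. I'll zoom in next.

```bash
python3 -c "
from h import *
im=cv2.imread('pics/top1.png')[145:275,180:340]
cv2.imwrite('pics/c1.png',cv2.resize(im,None,fx=4.6,fy=4.6,interpolation=cv2.INTER_CUBIC))"
```

```text
(no output)
```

View pics/c1.png

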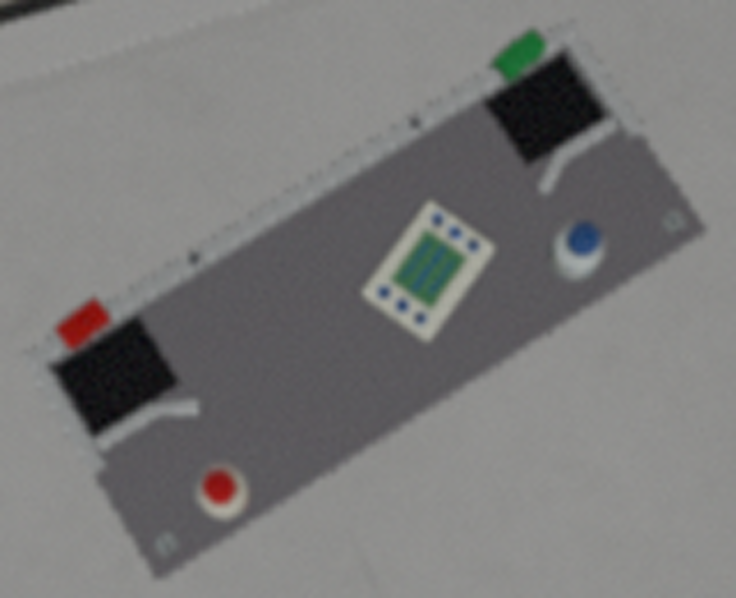

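```bash
cat > m.py <<'E'
from h import *
from scipy.optimize import least_squares
d=load('top1.png')
c=lambda L:(np.array(L,float)+.5)/4.6-.5+[180,145]
w=lambda L,z:px2w(d,c(L),z)[:,:2]
# tray pts
pix=[(157,578),(705,231),(52,370),(565,52)]; mod=np.array([(-60,150),(-60,-150),(50,142),(50,-142)])/1e3
W=w(pix,.006)
def tf(p,m): 
    a=p[2];return m@np.array([[np.cos(a),np.sin(a)],[-np.sin(a),np.cos(a)]])+p[:2]
s=least_squares(lambda p:(tf(p,mod)-W).ravel(),[.5,0,0]);p=s.x
print('tray',p,'res mm',(s.fun.reshape(-1,2)*1e3).round(1))
def inv(P): a=p[2];return (P-p[:2])@np.array([[np.cos(a),-np.sin(a)],[np.sin(a),np.cos(a)]])
C=w([(432,200),(497,246),(429,343),(361,292)],.015)
print('cart corners tray',(inv(C)*1e3).round(1),'centre',(inv(C).mean(0)*1e3).round(1), np.linalg.norm(np.diff(C,axis=0),axis=1))
e=inv(C); v=(e[0]+e[1]-e[2]-e[3]); print('long axis deg from -y',np.degrees(np.arctan2(v[0],-v[1])))
print('vial caps',(inv(w([(219,487),(584,238)],.048))*1e3).round(1),'clips',(inv(w([(83,324),(520,56)],.027))*1e3).round(1))
E
python3 m.py
```

```text
tray [0.49350831 0.02170728 0.50737345] res mm [[-2.3 -0.2]
 [-0.5 -2. ]
 [ 1.7  1.6]
 [ 1.1  0.6]]
cart corners tray [[ 20.3 -47.5]
 [-13.9 -60.9]
 [-34.9 -10. ]
 [  1.4   3.5]] centre [ -6.8 -28.7] [0.036769   0.05511829 0.03879837]
long axis deg from -y 21.42235969660128
vial caps [[-42.5 104.3]
 [-35.7 -89.4]] clips [[  54.   118.1]
 [  54.1 -117.4]]
```

```bash
cat >> m.py <<'E'
print('---')
t=load('top1.png');s=load('scene1.png')
print('ledge z0',px2w(t,[(180,168),(300,132)],0).round(3), 'scene z0',px2w(s,[(180,212),(300,163)],0).round(3))
def plane(d,a,b):
    P=px2w(d,[a,b],0);o=d['world_from_camera'][:3,3];n=np.cross(P[0]-o,P[1]-o);n/=np.linalg.norm(n);return n,n@o
for A,B in[(((60,193),(240,140)),((60,210),(240,163)))]:
    n1,c1=plane(t,*A);n2,c2=plane(s,*B);dr=np.cross(n1,n2);dr/=np.linalg.norm(dr)
    print('band bottom: dir',dr.round(3),'pt at y=-.05',np.linalg.solve([n1,n2,[0,1,0]],[c1,c2,-.05]).round(3))
tw=lambda m:tf(p,np.atleast_2d(m)/1e3)[0]
for n,m in [('above start',(-52,-22)),('end',(31,-73)),('body corner',(69,-168)),('body corner2',(69,22)),('behind',(31,25))]: print(n,tw(m).round(4))
E
python3 m.py | sed -n '/---/,$p'
python3 -c "
from h import *
d=load('scene1.png')['image'][120:260,190:330,::-1]
a=cv2.imread('pics/top1.png')[60:200,180:400]
f=lambda i,k:cv2.resize(i,None,fx=k,fy=k,interpolation=2)
cv2.imwrite('pics/c2.png',f(d,4.2))"
```

```text
---
ledge z0 [[ 0.594  0.19   0.   ]
 [ 0.663 -0.079  0.   ]] scene z0 [[ 0.606  0.205  0.   ]
 [ 0.785 -0.272  0.   ]]
band bottom: dir [ 0.248 -0.969 -0.012] pt at y=-.05 [ 0.643 -0.05   0.097]
above start [ 0.4587 -0.0228]
end [ 0.5561 -0.027 ]
body corner [ 0.6354 -0.0916]
body corner2 [0.5431 0.0745]
behind [0.5085 0.0586]
```

View pics/c2.png

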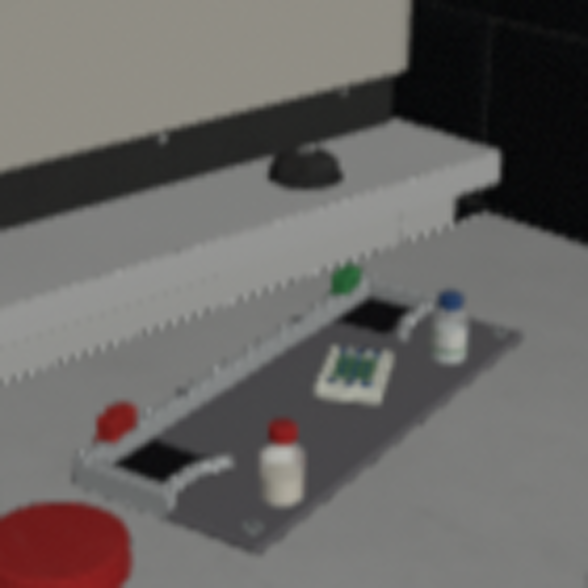

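The crop shows the tray in front of a raised shelf and cabinet panel. The red vial is at the near left and the blue vial at the near right. The cartridge is free in the middle. The panel leaves about 18 mm beside the gripper's body at the end of the slide. First I turn the tool to the tray's axes with the claw shut.

>>> move_arm(deltas=[{"linear":[0,0,0],"turn":[0,0,-1],"claw":1},{"linear":[0,0,0],"turn":[0,0,-1],"claw":1},{"linear":[0,0,0],"turn":[0,0,-1],"claw":1},{"linear":[0,0,0],"turn":[0,0,-1],"claw":1},{"linear":[0,0,0],"turn":[0,0,-1],"claw":1},{"linear":[0,0,0],"turn":[0,0,-1],"claw":1},{"linear":[0,0,0],"turn":[0,0,-1],"claw":1},{"linear":[0,0,0],"turn":[0,0,-1],"claw":1},{"linear":[0,0,0],"turn":[0,0,-1],"claw":1},{"linear":[0,0,0],"turn":[0,0,-1],"claw":1},{"linear":[0,0,0],"turn":[0,0,-1],"claw":1},{"linear":[0,0,0],"turn":[0,0,-1],"claw":1}], grip_force=20)

```text
time: 1.1
position: [0.2111, 0.6145, 0.2439]
tool_rot: [0.793, -3.039, 0.002]
ft_force: [-0.0, 0.7, 1.0]
grip_width: 0.171
```

```bash
cat > st.py <<'E'
from h import *
p=[0.4935,0.0217,0.5074];s=ctrl.get_state();a=p[2]
def tray(P): return (np.asarray(P)[...,:2]-p[:2])@np.array([[np.cos(a),-np.sin(a)],[np.sin(a),np.cos(a)]])
M=R.from_rotvec(s['tool_rot']).as_matrix()
if __name__=='__main__':
    print('t',round(s['time'],2),'tray mm',(tray(s['position'])*1e3).round(1),'tip z mm',round((s['position'][2]-.022)*1e3,1),'yawerr deg',round(np.degrees(np.arctan2(M[1,1],M[0,1])-a)-90,2),'zax',M[:,2].round(3),'F',np.round(s['ft_force'],1),'grip',round(s['grip_width'],3),'q',np.round(s['joint_positions'],2))
E
python3 st.py
```

```text
t 1.1 tray mm [ 41.2 655.3] tip z mm 221.9 yawerr deg 0.18 zax [-0.    -0.001 -1.   ] F [-0.   0.7  1. ] grip 0.171 q [-1.14  0.33 -0.18  1.45  0.06  1.37  0.76]
```

>>> move_arm(deltas=[{"linear":[0,-1,0],"turn":[0,0,0],"claw":1},{"linear":[0,-1,0],"turn":[0,0,0],"claw":1},{"linear":[0,-1,0],"turn":[0,0,0],"claw":1},{"linear":[0,-1,0],"turn":[0,0,0],"claw":1},{"linear":[0,-1,0],"turn":[0,0,0],"claw":1},{"linear":[0,-1,0],"turn":[0,0,0],"claw":1},{"linear":[0,-1,0],"turn":[0,0,0],"claw":1},{"linear":[0,-1,0],"turn":[0,0,0],"claw":1},{"linear":[0,-1,0],"turn":[0,0,0],"claw":1},{"linear":[0,-1,0],"turn":[0,0,0],"claw":1},{"linear":[0.3,-1,0],"turn":[0,0,0],"claw":1},{"linear":[0.3,-1,0],"turn":[0,0,0],"claw":1},{"linear":[0.3,-1,0],"turn":[0,0,0],"claw":1},{"linear":[0.3,-1,0],"turn":[0,0,0],"claw":1},{"linear":[0.3,-1,0],"turn":[0,0,0],"claw":1},{"linear":[0.3,-1,0],"turn":[0,0,0],"claw":1},{"linear":[0.3,-1,0],"turn":[0,0,0],"claw":1},{"linear":[0.3,-1,0],"turn":[0,0,0],"claw":1},{"linear":[0.3,-1,0],"turn":[0,0,0],"claw":1},{"linear":[0.3,-1,0],"turn":[0,0,0],"claw":1}])

```text
time: 2.77
position: [0.4236, 0.045, 0.2443]
tool_rot: [0.788, -3.041, -0.0]
ft_force: [1.0, -0.1, 0.3]
grip_width: 0.004
```

```bash
python3 st.py
```

```text
t 2.77 tray mm [-49.8  54.3] tip z mm 222.3 yawerr deg -0.02 zax [-0.  0. -1.] F [ 1.  -0.1  0.3] grip 0.004 q [-0.55 -0.18  0.34  1.98  0.06  1.34  1.85]
```

>>> move_arm(deltas=[{"linear":[0.07,-0.85,0],"turn":[0,0,0],"claw":1},{"linear":[0.07,-0.85,0],"turn":[0,0,0],"claw":1},{"linear":[0.07,-0.85,0],"turn":[0,0,0],"claw":1},{"linear":[0,0,1],"turn":[0,0,0],"claw":1},{"linear":[0,0,1],"turn":[0,0,0],"claw":1},{"linear":[0,0,1],"turn":[0,0,0],"claw":1},{"linear":[0,0,1],"turn":[0,0,0],"claw":1},{"linear":[0,0,1],"turn":[0,0,0],"claw":1},{"linear":[0,0,1],"turn":[0,0,0],"claw":1},{"linear":[0,0,0.6],"turn":[0,0,0],"claw":1},{"linear":[0,0,0],"turn":[0,0,0],"claw":1}])

```text
time: 3.68
position: [0.4516, -0.0236, 0.0427]
tool_rot: [0.786, -3.033, -0.001]
ft_force: [-0.5, 0.3, 0.1]
grip_width: 0.004
```

```bash
python3 st.py; python3 -c "
from h import *
a=snap('top','top2.png')['image'][145:275,180:340,::-1];b=snap('scene','scene2.png')['image'][130:260,200:330,::-1]
f=lambda i:cv2.resize(i,(int(i.shape[1]*2.7),int(i.shape[0]*2.7)),interpolation=2)
cv2.imwrite('pics/c3.png',np.hstack([f(a),f(b)]))"
```

```text
t 3.68 tray mm [-58.6 -19.3] tip z mm 20.7 yawerr deg -0.03 zax [-0.008 -0.002 -1.   ] F [-0.5  0.3  0.1] grip 0.004 q [-0.47  0.12  0.49  2.15 -0.07  0.89  2.14]
```

View pics/c3.png

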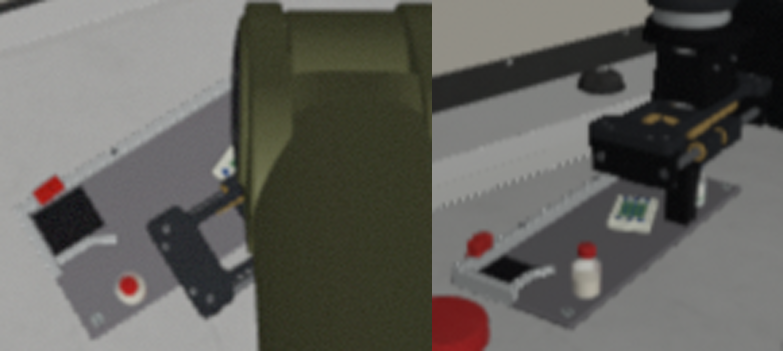

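The top view is blocked by the arm. The scene view shows the fingers at crop (683,205), just in front of the cartridge at (632,212), with the vials untouched. Next I lower and push slowly toward the rail.

>>> move_arm(deltas=[{"linear":[0,0,0.36],"turn":[0,0,0],"claw":1},{"linear":[0,0,0],"turn":[0,0,0],"claw":1},{"linear":[-0.17,-0.05,0],"turn":[0,0,0],"claw":1},{"linear":[-0.17,0,0],"turn":[0,0,0],"claw":1},{"linear":[-0.17,0,0],"turn":[0,0,0],"claw":1},{"linear":[-0.17,0,0],"turn":[0,0,0],"claw":1},{"linear":[-0.17,0,0],"turn":[0,0,0],"claw":1},{"linear":[-0.17,0,0],"turn":[0,0,0],"claw":1},{"linear":[-0.17,0,0],"turn":[0,0,0],"claw":1},{"linear":[-0.17,0,0],"turn":[0,0,0],"claw":1},{"linear":[-0.17,0,0],"turn":[0,0,0],"claw":1},{"linear":[-0.17,0,0],"turn":[0,0,0],"claw":1}])

```text
time: 4.78
position: [0.5012, 0.0003, 0.0357]
tool_rot: [0.788, -3.041, -0.0]
ft_force: [-1.4, -0.4, -0.6]
grip_width: 0.002
```

```bash
cat > look.py <<'E'
import sys
from h import *
b=snap('scene',sys.argv[1]+'.png')['image'][130:260,200:330,::-1]
cv2.imwrite('pics/c'+sys.argv[1]+'.png',cv2.resize(b,None,fx=4.6,fy=4.6,interpolation=2))
E
python3 st.py; python3 look.py s3
```

```text
t 4.78 tray mm [ -3.7 -22.4] tip z mm 13.7 yawerr deg -0.02 zax [-0. -0. -1.] F [-1.4 -0.4 -0.6] grip 0.002 q [-0.48  0.23  0.46  2.05 -0.13  0.89  2.14]
```

View pics/cs3.png

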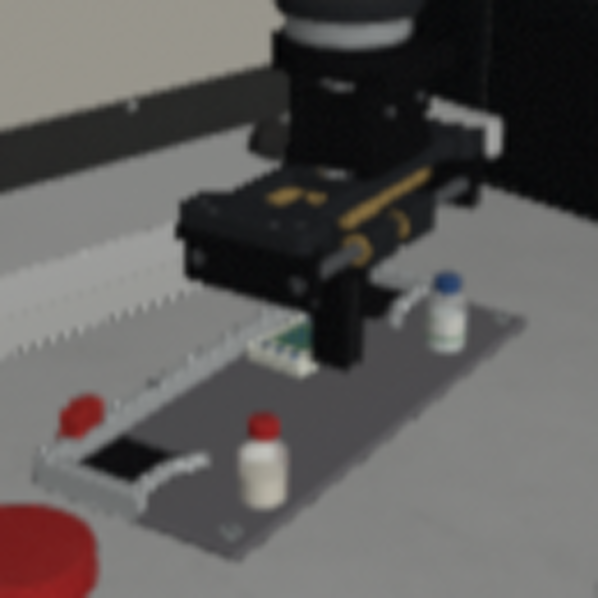

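The cartridge is nearly square against the rail at crop (285,350), with the finger on its front. The tip is a bit high at z 13.7 mm, so I lower it 4 mm and finish the push gently.

>>> move_arm(deltas=[{"linear":[0.03,0,0.1],"turn":[0,0,0],"claw":1},{"linear":[0,0,0.04],"turn":[0,0,0],"claw":1},{"linear":[-0.07,0,0],"turn":[0,0,0],"claw":1},{"linear":[-0.07,0,0],"turn":[0,0,0],"claw":1},{"linear":[-0.07,0,0],"turn":[0,0,0],"claw":1},{"linear":[0,0,0],"turn":[0,0,0],"claw":1}])

```text
time: 5.33
position: [0.5053, 0.0022, 0.0315]
tool_rot: [0.787, -3.04, 0.001]
ft_force: [-1.0, -1.7, 0.6]
grip_width: 0.004
```

```bash
python3 st.py
```

```text
t 5.33 tray mm [  0.9 -22.8] tip z mm 9.5 yawerr deg -0.03 zax [-0.001 -0.001 -1.   ] F [-1.  -1.7  0.6] grip 0.004 q [-0.48  0.25  0.46  2.04 -0.14  0.88  2.14]
```

Tip is at 9.5 mm and the force is still small. I keep pushing in small steps.

>>> move_arm(deltas=[{"linear":[-0.05,0,0],"turn":[0,0,0],"claw":1},{"linear":[-0.05,0,0],"turn":[0,0,0],"claw":1},{"linear":[0,0,0],"turn":[0,0,0],"claw":1},{"linear":[0,0,0],"turn":[0,0,0],"claw":1}])

```text
time: 5.67
position: [0.506, 0.0024, 0.0312]
tool_rot: [0.785, -3.037, 0.0]
ft_force: [-6.5, -4.6, 5.7]
grip_width: 0.002
```

```bash
python3 st.py
```

```text
t 5.67 tray mm [  1.5 -22.9] tip z mm 9.2 yawerr deg -0.1 zax [-0.005 -0.002 -1.   ] F [-6.5 -4.6  5.7] grip 0.002 q [-0.48  0.25  0.46  2.03 -0.14  0.89  2.14]
```

>>> move_arm(deltas=[{"linear":[-0.04,0,0],"turn":[0,0,0],"claw":1},{"linear":[0,0,0],"turn":[0,0,0],"claw":1},{"linear":[0,0,0],"turn":[0,0,0],"claw":1},{"linear":[0,0,0],"turn":[0,0,0],"claw":1}])

```text
time: 6.0
position: [0.5061, 0.0025, 0.0312]
tool_rot: [0.784, -3.035, 0.0]
ft_force: [-8.2, -3.9, 7.6]
grip_width: 0.006
```

```bash
python3 st.py
```

```text
t 6.0 tray mm [  1.7 -22.9] tip z mm 9.2 yawerr deg -0.12 zax [-0.007 -0.002 -1.   ] F [-8.2 -3.9  7.6] grip 0.006 q [-0.48  0.26  0.46  2.03 -0.14  0.89  2.14]
```

>>> move_arm(deltas=[{"linear":[0.15,0,0],"turn":[0,0,0],"claw":1},{"linear":[0.3,0,0],"turn":[0,0,0],"claw":1},{"linear":[0.3,0,0],"turn":[0,0,0],"claw":1},{"linear":[0,0,-1],"turn":[0,0,0],"claw":1},{"linear":[0,0,-1],"turn":[0,0,0],"claw":1},{"linear":[0,1,-0.5],"turn":[0,0,0],"claw":1},{"linear":[0,1,0],"turn":[0,0,0],"claw":1},{"linear":[-0.5,0.7,0],"turn":[0,0,0],"claw":1},{"linear":[-0.5,0,0],"turn":[0,0,0],"claw":1},{"linear":[-0.5,0,0],"turn":[0,0,0],"claw":1},{"linear":[0,0,0],"turn":[0,0,0],"claw":1}])

```text
time: 6.92
position: [0.4912, 0.0886, 0.1072]
tool_rot: [-0.791, 3.037, 0.001]
ft_force: [0.6, -0.1, 0.7]
grip_width: 0.005
```

```bash
python3 st.py; python3 look.py s4; python3 -c "
from h import *; snap('top','top4.png')"
```

```text
t 6.92 tray mm [30.5 59.6] tip z mm 85.2 yawerr deg 0.14 zax [ 0.003  0.001 -1.   ] F [ 0.6 -0.1  0.7] grip 0.005 q [-0.61  0.12  0.4   2.   -0.05  1.03  1.9 ]
```

View pics/cs4.png

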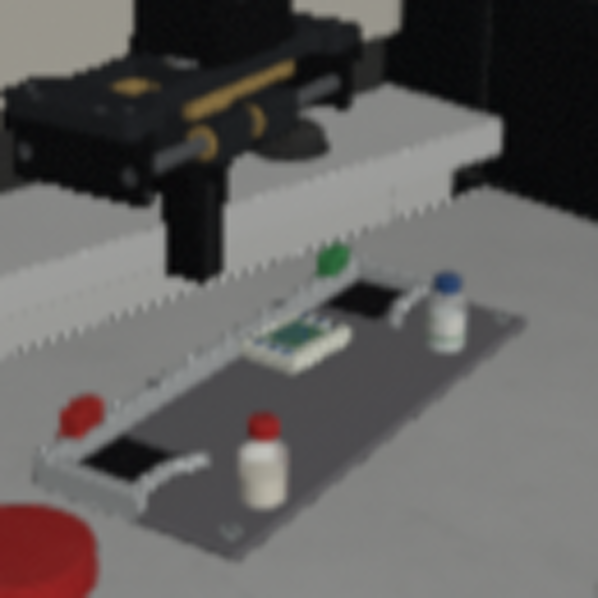

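The cartridge lies parallel and flat against the rail. Its top corners are near crop (245,343), (294,362) and (351,330). I'll measure from those.

```bash
python3 -c "
from st import *
d=load('s4.png');c=(np.array([(244,342),(294,362),(351,332)])+.5)/4.6-.5+[200,130]
print((tray(px2w(d,c,.015))*1e3).round(1))
# reference: tray front-left corner
c=(np.array([(238,560),(525,320)])+.5)/4.6-.5+[200,130]
print((tray(px2w(d,c,.006))*1e3).round(1))
m=np.array([(-60,150),(50,142)])"
```

```text
[[ 47.4 -11.2]
 [ 11.8  -6.4]
 [  5.8 -56. ]]
[[ -62.9  155.8]
 [ -59.2 -144.2]]
```

>>> move_arm(deltas=[{"linear":[0.03,-0.8,0],"turn":[0,0,0],"claw":1},{"linear":[0,0,0.8],"turn":[0,0,0],"claw":1},{"linear":[0,0,0.8],"turn":[0,0,0],"claw":1},{"linear":[0,0,0.8],"turn":[0,0,0],"claw":1},{"linear":[0,0,0],"turn":[0,0,0],"claw":1},{"linear":[0,0,0],"turn":[0,0,0],"claw":1}])

```text
time: 7.52
position: [0.4986, 0.064, 0.0338]
tool_rot: [0.785, -3.038, 0.0]
ft_force: [0.1, 0.1, 0.3]
grip_width: 0.002
```

```bash
python3 st.py
```

```text
t 7.52 tray mm [25.  34.5] tip z mm 11.8 yawerr deg -0.1 zax [-0.003 -0.001 -1.   ] F [0.1 0.1 0.3] grip 0.002 q [-0.56  0.24  0.41  2.04 -0.12  0.89  2.  ]
```

>>> move_arm(deltas=[{"linear":[-0.15,0,0.07],"turn":[0,0,0],"claw":1},{"linear":[0,-0.2,0],"turn":[0,0,0],"claw":1},{"linear":[0,-0.2,0],"turn":[0,0,0],"claw":1},{"linear":[0,-0.2,0],"turn":[0,0,0],"claw":1},{"linear":[0,-0.2,0],"turn":[0,0,0],"claw":1},{"linear":[0,-0.15,0],"turn":[0,0,0],"claw":1},{"linear":[0,-0.15,0],"turn":[0,0,0],"claw":1},{"linear":[0,-0.15,0],"turn":[0,0,0],"claw":1},{"linear":[0,-0.15,0],"turn":[0,0,0],"claw":1}])

```text
time: 8.27
position: [0.5248, 0.0301, 0.0324]
tool_rot: [0.788, -3.041, -0.0]
ft_force: [0.6, 0.5, 0.1]
grip_width: 0.006
```

```bash
python3 st.py
```

```text
t 8.27 tray mm [31.4 -7.8] tip z mm 10.4 yawerr deg -0.03 zax [-0.  0. -1.] F [0.6 0.5 0.1] grip 0.006 q [-0.49  0.29  0.43  1.99 -0.15  0.9   2.1 ]
```

>>> move_arm(deltas=[{"linear":[0.05,-0.1,0.02],"turn":[0,0,0],"claw":1},{"linear":[0,-0.15,0],"turn":[0,0,0],"claw":1},{"linear":[0,-0.15,0],"turn":[0,0,0],"claw":1},{"linear":[0,-0.15,0],"turn":[0,0,0],"claw":1},{"linear":[0,-0.15,0],"turn":[0,0,0],"claw":1},{"linear":[0,-0.15,0],"turn":[0,0,0],"claw":1},{"linear":[0,-0.15,0],"turn":[0,0,0],"claw":1}])

```text
time: 8.85
position: [0.5382, 0.0032, 0.0319]
tool_rot: [-0.788, 3.041, 0.0]
ft_force: [0.4, 0.5, 0.7]
grip_width: 0.004
```

```bash
python3 st.py; python3 look.py s5
```

```text
t 8.85 tray mm [ 30.  -37.9] tip z mm 9.9 yawerr deg -0.02 zax [ 0.  0. -1.] F [0.4 0.5 0.7] grip 0.004 q [-0.44  0.31  0.44  1.96 -0.17  0.9   2.16]
```

View pics/cs5.png

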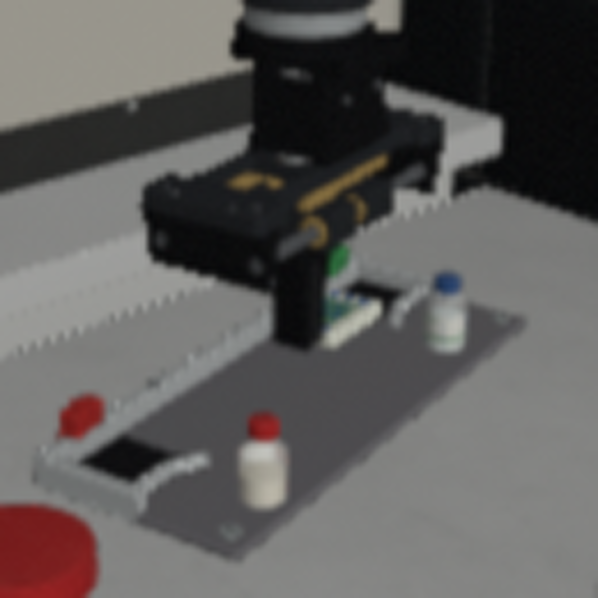

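The cartridge is sliding in front of the finger. Its front bottom edge runs from about (330,346) to (382,318). I'll check how parallel that edge is to the tray.

```bash
python3 -c "
from st import *
d=load('s5.png');f=lambda L,z:(tray(px2w(d,(np.array(L)+.5)/4.6-.5+[200,130],z))*1e3).round(1)
print(f([(330,336),(381,307)],.015),f([(330,346),(382,318)],.006))
T=lambda m:np.array([.4935+np.cos(a)*m[0]-np.sin(a)*m[1],.0217+np.sin(a)*m[0]+np.cos(a)*m[1],.015])
q=w2px(d,[T((.012,y)) for y in(-.055,-.08,-.107)]);print((q-[200,130])*4.6)"
```

```text
[[ 12.7 -44.8]
 [  8.7 -94.5]] [[ 15.5 -49.9]
 [ 10.1 -98.8]]
[[338.7998279  328.04868666]
 [361.49770309 312.55029436]
 [384.99745834 296.5036307 ]]
```

The slope matches the earlier flush view, so the cartridge is still along the rail. I carry on.

>>> move_arm(deltas=[{"linear":[0,-0.12,0],"turn":[0,0,0],"claw":1},{"linear":[0,-0.12,0],"turn":[0,0,0],"claw":1},{"linear":[0,-0.12,0],"turn":[0,0,0],"claw":1},{"linear":[0,-0.12,0],"turn":[0,0,0],"claw":1},{"linear":[0,-0.12,0],"turn":[0,0,0],"claw":1},{"linear":[0,-0.12,0],"turn":[0,0,0],"claw":1},{"linear":[0,-0.12,0],"turn":[0,0,0],"claw":1}])

```text
time: 9.48
position: [0.5503, -0.0188, 0.0319]
tool_rot: [-0.788, 3.041, 0.0]
ft_force: [0.2, -0.2, -0.1]
grip_width: 0.006
```

```bash
python3 st.py
```

```text
t 9.48 tray mm [ 30. -63.] tip z mm 9.9 yawerr deg -0.03 zax [ 0.  0. -1.] F [ 0.2 -0.2 -0.1] grip 0.006 q [-0.4   0.34  0.45  1.93 -0.18  0.91  2.21]
```

>>> move_arm(deltas=[{"linear":[0,-0.07,0],"turn":[0,0,0],"claw":1},{"linear":[0,-0.07,0],"turn":[0,0,0],"claw":1},{"linear":[0,-0.07,0],"turn":[0,0,0],"claw":1},{"linear":[0,-0.07,0],"turn":[0,0,0],"claw":1},{"linear":[0,0,0],"turn":[0,0,0],"claw":1}])

```text
time: 9.9
position: [0.5545, -0.0263, 0.0319]
tool_rot: [-0.787, 3.041, -0.001]
ft_force: [0.6, 0.7, 0.2]
grip_width: 0.007
```

```bash
python3 st.py
```

```text
t 9.9 tray mm [ 30.  -71.6] tip z mm 9.9 yawerr deg -0.05 zax [ 0. -0. -1.] F [0.6 0.7 0.2] grip 0.007 q [-0.39  0.35  0.45  1.92 -0.19  0.92  2.23]
```

>>> move_arm(deltas=[{"linear":[0,-0.05,0],"turn":[0,0,0],"claw":1},{"linear":[0,-0.05,0],"turn":[0,0,0],"claw":1},{"linear":[0,0,0],"turn":[0,0,0],"claw":1}])

```text
time: 10.15
position: [0.5558, -0.0287, 0.0319]
tool_rot: [-0.788, 3.041, -0.0]
ft_force: [0.4, -0.6, -0.2]
grip_width: 0.007
```

```bash
python3 st.py
```

```text
t 10.15 tray mm [ 30.  -74.3] tip z mm 9.9 yawerr deg -0.03 zax [ 0. -0. -1.] F [ 0.4 -0.6 -0.2] grip 0.007 q [-0.39  0.35  0.45  1.92 -0.19  0.92  2.23]
```

>>> move_arm(deltas=[{"linear":[0,-0.05,0],"turn":[0,0,0],"claw":1},{"linear":[0,-0.05,0],"turn":[0,0,0],"claw":1},{"linear":[0,0,0],"turn":[0,0,0],"claw":1}])

```text
time: 10.4
position: [0.5573, -0.0314, 0.0319]
tool_rot: [-0.787, 3.041, -0.0]
ft_force: [0.3, 0.0, -0.0]
grip_width: 0.007
```

```bash
python3 st.py;python3 look.py s6
```

```text
t 10.4 tray mm [ 30.  -77.4] tip z mm 9.9 yawerr deg -0.04 zax [ 0. -0. -1.] F [ 0.3  0.  -0. ] grip 0.007 q [-0.38  0.35  0.45  1.91 -0.19  0.92  2.24]
```

View pics/cs6.png

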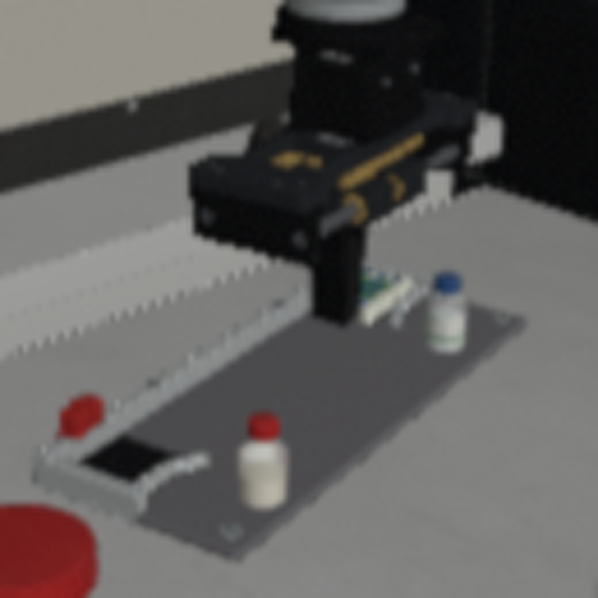

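The cartridge is inside the pocket mouth behind the lip at crop (385,292), and the force shows no stop yet. I continue in small steps.

>>> move_arm(deltas=[{"linear":[0,-0.05,0],"turn":[0,0,0],"claw":1},{"linear":[0,-0.05,0],"turn":[0,0,0],"claw":1},{"linear":[0,0,0],"turn":[0,0,0],"claw":1}])

```text
time: 10.7
position: [0.5576, -0.0318, 0.0318]
tool_rot: [0.789, -3.039, -0.005]
ft_force: [-3.2, 4.0, 4.5]
grip_width: 0.006
```

```bash
python3 st.py
```

```text
t 10.7 tray mm [ 30.  -77.9] tip z mm 9.8 yawerr deg 0.02 zax [-0.003  0.003 -1.   ] F [-3.2  4.   4.5] grip 0.006 q [-0.38  0.35  0.45  1.91 -0.19  0.92  2.25]
```

>>> move_arm(deltas=[{"linear":[0,-0.04,0],"turn":[0,0,0],"claw":1},{"linear":[0,0,0],"turn":[0,0,0],"claw":1},{"linear":[0,0,0],"turn":[0,0,0],"claw":1}])

```text
time: 10.95
position: [0.5577, -0.0319, 0.0318]
tool_rot: [0.789, -3.038, -0.007]
ft_force: [-4.7, 6.5, 5.0]
grip_width: 0.006
```

```bash
python3 st.py
```

```text
t 10.95 tray mm [ 30. -78.] tip z mm 9.8 yawerr deg 0.06 zax [-0.004  0.004 -1.   ] F [-4.7  6.5  5. ] grip 0.006 q [-0.38  0.36  0.45  1.91 -0.2   0.92  2.25]
```

>>> move_arm(deltas=[{"linear":[0,0.15,0],"turn":[0,0,0],"claw":1},{"linear":[0,0.3,0],"turn":[0,0,0],"claw":1},{"linear":[0,0.5,0],"turn":[0,0,0],"claw":1},{"linear":[0,0.5,-1],"turn":[0,0,0],"claw":1},{"linear":[0,1,-1],"turn":[0,0,0],"claw":1},{"linear":[0,1,-1],"turn":[0,0,0],"claw":1},{"linear":[0,1,-1],"turn":[0,0,0],"claw":1},{"linear":[0,1,-1],"turn":[0,0,0],"claw":1},{"linear":[0,1,-1],"turn":[0,0,0],"claw":1},{"linear":[0,1,0],"turn":[0,0,0],"claw":1},{"linear":[0,1,0],"turn":[0,0,0],"claw":1},{"linear":[0,1,0],"turn":[0,0,0],"claw":1},{"linear":[0,1,0],"turn":[0,0,0],"claw":1},{"linear":[0,1,0],"turn":[0,0,0],"claw":1},{"linear":[0,0,0],"turn":[0,0,0],"claw":1}])

```text
time: 12.2
position: [0.39, 0.269, 0.2092]
tool_rot: [-0.801, 3.037, 0.004]
ft_force: [-0.6, -0.1, -0.8]
grip_width: -0.001
```

```bash
python3 st.py; python3 -c "
from h import *
a=snap('top','top7.png')['image'][145:215,260:345,::-1];b=snap('scene','s7.png')['image'][170:215,250:320,::-1]
f=lambda i,k:cv2.resize(i,None,fx=k,fy=k,interpolation=2)
a=f(a,5);b=f(b,5);b=cv2.copyMakeBorder(b,0,a.shape[0]-b.shape[0],0,0,0)
cv2.imwrite('pics/c7.png',np.hstack([a,b]))"
```

```text
t 12.2 tray mm [ 29.7 266.5] tip z mm 187.2 yawerr deg 0.48 zax [-0.     0.003 -1.   ] F [-0.6 -0.1 -0.8] grip -0.001 q [-0.84 -0.04  0.18  1.93  0.    1.25  1.42]
```

View pics/c7.png

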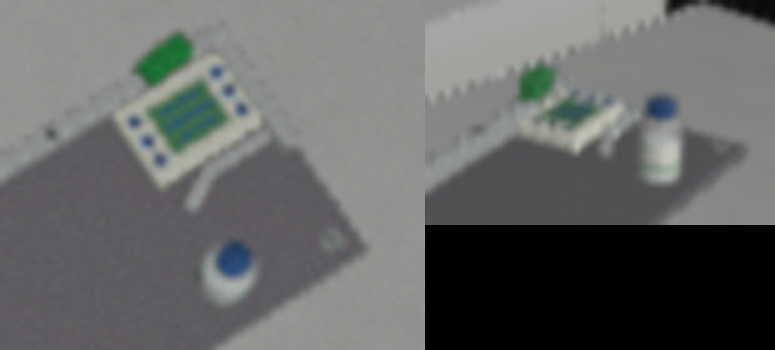

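The cartridge sits in the green-clip pocket. Its top corners in the left crop are about (114,112), (214,54), (263,122) and (162,187). The blue vial is standing. I'll check the numbers.

```bash
python3 -c "
from st import *
d=load('top7.png');w=(np.array([(114,112),(214,54),(263,122),(162,187)])+.5)/5-.5+[260,145]
C=tray(px2w(d,w,.015))*1e3;v=C[1]+C[2]-C[0]-C[3]
print(C.round(1),C.mean(0).round(1),'ang',np.arctan2(v[0],-v[1]).round(3))
v=(np.array([(235,259)])+.5)/5-.5+[260,145];print('blue cap',tray(px2w(d,v,.048))*1e3)
for y in (d,load('top1.png')):
  h=cv2.cvtColor(y['image'],cv2.COLOR_RGB2HSV)[190:270,210:325]
  for lo,hi in(((105,150,60),(125,255,255)),((0,150,100),(8,255,255))):
    m=cv2.inRange(h,lo,hi);ys,xs=np.nonzero(m);k=(xs>84)|(lo[0]==0);k&=(ys>35)|(lo[0]>0);print(len(xs[k]),xs[k].mean()+210,ys[k].mean()+190)
"
```

```text
[[  49.3  -89. ]
 [  48.  -140. ]
 [  11.3 -140.8]
 [  10.5  -88.1]] [  29.8 -114.5] ang -0.005
blue cap [[-35.81768038 -89.4168748 ]]
16 306.375 196.375
30 227.33333333333334 250.5
17 306.3529411764706 196.52941176470588
28 227.25 250.60714285714286
```

The cartridge is at x 29.8, y -114.5 mm with about 0 rad of turn, and the vials have not moved. I hand the job in.

```bash
python3 -c "
from h import *
print(ctrl.close_job())"
```

```text
the job is handed in; nothing more can be done
None
```

The cartridge is home in the green-clip pocket, at the tray's -y end, and I handed the job in at about 12 s of robot time. I pushed it flat against the rail with the shut fingertips, up to about 9 N at the rail. Then I slid it along the rail until it met the end stop at about 8 N, and backed the arm well clear.

- **Final position:** the last top picture puts the cartridge at tray x ≈ 29.8 mm and y ≈ -114.5 mm, turned by about 0.005 rad. The limits are x above 27 mm, y beyond -111 mm and under 0.1 rad. I trust these to about 2 mm.
- **Vials and red-clip pocket:** both vial caps are within 0.2 pixel of where they started, and the cartridge never went near the red-clip pocket.
- **Checks that were off:**
  - The scene camera showed a slope of about 0.1 rad along the cartridge both when it was pressed to the rail and part-way along. I took this as camera bias, so staying parallel during the slide rests on the forces and the final top picture.
  - The stop came about 5 mm further along than I expected, probably because the shut fingers are thinner than I assumed.
  - During part of the first push the fingertips rode up to 13.7 mm, just below the cartridge's top at 15 mm. I lowered them before pressing it home against the rail.

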